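# Set the edge-break depth by clicks

## Task

Set the bench chamfering machine to break edges by 0.1 mm: turn the depth dial clockwise to its zero stop, gently so that the zero ring under it does not slip, then turn it back exactly five clicks and let go of it. After that swing the clamp lever clockwise until it is fully home to lock the setting, and leave everything else as it lies.

Things in the scene. Friction and masses are not known exactly. Their poses are not given: they have to be found in the camera images.
- machine: Bench chamfering machine, fixed: grey box 250 (its x) by 340 (its y) by 150 mm high with a flat steel deck on top. Origin: centre of its underside; its front (switches, chip drawer) faces its -x, z up. A steel V guide stands along y at x = +78 mm, 45 mm high over the deck; the depth dial and clamp lever stand on the front half of the deck. Its cutter shows in the gap of the guide.
- dial_axis (a point): Centre of the top face of the depth dial, at machine (-55, +75, +192) mm; does not turn. The dial is an upright fluted round black knob, 40 mm in diameter, grip its side from 11 to 42 mm above the deck. A white line on its top and side shows its angle. Clockwise from above lowers the setting. Nothing within 85 mm of the axis is higher than the dial; the clamp lever's hub is 160 mm away.
- dial_foot (a point): Point on the dial's axis at the zero ring's top, 10 mm above the deck: keep fingertips above it. The dial starts 3 to 10 clicks from the stop. A click is 15 degrees (24 to a turn) and peaks at 0.14 N m. The stop is click 0, where the white line meets the ring's broad line; past it the spindle only winds up, 2 N m per rad. Let go, the dial snaps to the nearest click. A grasp turns 1.5 rad at most.
- zero_mark (a point): Broad zero line on the zero ring, a point on the ring's top face 28 mm from the dial's axis. The aluminium ring (64 mm in diameter, 24 lines) is held by friction and carries the dial's stop: if the dial is forced against the stop with over 0.26 N m, ring and stop slip round and the zero is lost. It may shift 3 mm at most. Where the line points differs from start to start.
- depth (a joint): Feed of the depth screw (size of the edge break) in m, at the nut that the dial moves: 0 at the zero stop, 0.00002 (0.02 mm) more for every click counter-clockwise. Readings are too coarse to count clicks by.
- clamp (a joint): Clamp lever angle in rad: 0 fully open, grows as it turns clockwise seen from above, 1.2 fully home (hard stop). It starts between 0 and 0.3 and stays where it is left. About 2.5 N at the ball moves it.
- clamp_pivot (a point): Point on the clamp lever's upright turning axis, at the height of the centre of its ball; fixed on the machine at (-55, -85, +198) mm.
- clamp_ball (a point): Centre of the black ball at the end of the clamp lever, 24 mm in diameter, 65 mm from the pivot axis and 48 mm above the deck; the steel arm, 10 mm thick, rises to it from a hub 28 mm in diameter. Open, the lever points about to the machine's -y side; home, it points to its front (-x).
- test_bar: Bystander: aluminium square bar 30 by 30 by 80 mm lying on edge in the V guide at the dial's end, its long side along its y; origin at its lowest edge, mid-length. Its top is 56 mm above the deck.
- insert_case: Bystander: flat case of carbide inserts, 80 by 45 by 19 mm, on the table; origin under its centre.
- boring_bar: Bystander: dark steel boring bar, 211 mm long along its x, 25 mm thick, on the table; origin under it, near mid-length.
- driver: Bystander: screwdriver with a red handle, 170 mm long, lying on the table along its x.

How it is judged:
On the way, in this order (a step that is already met when the one before it is completed fails the run):
1. the depth dial is turned clockwise to its zero stop (value of joint depth below 4e-06 m), for 0.2 s.
2. the dial is turned back five clicks (0.1 mm), the clamp lever still open (value of joint depth between 9.3e-05 and 0.000107 m and value of joint clamp below 0.6 rad), for 0.3 s.
3. the clamp lever is swung home (value of joint clamp above 1.08 rad), for 0.2 s.
At the end, for the whole second after the job is handed in: The depth stands at five clicks from the zero stop (0.1 mm, within a third of a click: 0.007 mm), the clamp lever is home (beyond 1.08 of 1.2 rad), and the zero ring has not slipped (its zero line within 3 mm of where it was) (value of joint depth between 9.3e-05 and 0.000107 m and value of joint clamp above 1.08 rad and distance of zero_mark from where it was at the start of the episode below 0.003 m); the robot touches nothing.
It fails at once if the zero ring slips: its zero line moves by more than 3 mm (distance of zero_mark from where it was at the start of the episode above 0.003 m).
It fails at once if a bystander (test bar, insert case, boring bar, driver) is moved by more than 20 mm (distance of any of test_bar, insert_case, boring_bar, driver from where it was at the start of the episode above 0.02 m).
It also fails if it takes over 72 s, if anything falls off the work surface, if the arm or the gripper's body presses on something with over 40 N, if the wrist force passes 120 N, or if a joint passes its speed limit or range.

## Robot

A 7-joint arm with a two-finger parallel gripper is mounted at the origin on the work surface. World frame = base frame: x ahead of the robot, y to its left, z up, the work surface at z = 0. Lengths are in m, angles in rad, forces in N, time in s.
With the tool pointing down it reaches from about 0.4 to 0.85 m from the base axis. Payload 10.4 kg.
Tool frame: the origin (TCP) lies on the centre line of the jaws, within the pads' length; the fingertips stand 22 mm ahead of it and the grasp point (between the pads) lies 3 mm ahead of it; z points along the fingers, y is the direction in which the jaws open and shut (so a half turn about z gives the same grasp; the last joint's range is limited). The gripper opens to 85 mm and grips with 20 to 120 N. Pads are 22 mm wide; open, the fingers measure 114 mm over their backs; the gripper's body (76 mm by 85 mm) begins 54 mm behind the grasp point. The pads swing forward as they close: fully open they stand 13 mm farther back than shut.
Start: joints at [-1.373, 0.332, -0.065, 1.46, 0.022, 1.35, -0.088], TCP at [0.137, 0.61, 0.224] pointing down, gripper open.
Joint ranges: [-2.6, 2.6], [-0.5, 2.12], [-1.47, 1.34], [0.16, 2.42], [-1.27, 4.41], [0.06, 2.06], [-2.6, 2.6]. Speed limits (rad/s): [2.22, 2.22, 2.79, 2.79, 3.14, 3.14, 3.14].

## Interface

Orientations are given as a unit quaternion [x, y, z, w].
In Python, from workcell import manip gives the robot as it stands. The module is installed in compiled form; this text tells all that it offers.
- The arm moves only by the shell command python3 -m crank 'ROWS' [FORCE]. ROWS is JSON, a list of rows, each a list of 3 entries, a list of its own where there are three numbers: the opening, from -1 (shut) to 1 (fully open), then the shift along the tool's x, y, z normalised to -1 to 1, where 1 is 80 mm, then the turn, a rotation vector about the tool's x, y, z normalised to -1 to 1, where 1 is pi/4 rad. In form: [[jaw, [tx, ty, tz], [ax, ay, az]], ...]. A call has exactly 5 rows; each row shifts and turns the commanded pose from where the row before left it, along the tool's axes as they then stand; what a row does not reach is not made up. A row lasts 1/10 s, in which the tool goes at most 50 mm and 8.59 degrees, less where a joint would pass 70% of its speed; a pose out of reach is approached as far as the arm can. A call with a number of a shift or a turn outside -1 to 1 is refused whole. A call with a gripper value outside its range is refused whole. The fingers move at their own pace and stop on an object; FORCE is the grip in N (left out, the last holds). Time passes only in rows, so rows that do not move let the fingers close, or fill a call up. It gives the time, the measured TCP pose, the force and the opening at its end, in the units of the state.
- manip.get_obs(): the state, without advancing time (a new reading comes with each control period).
- manip.camera(name): name is "side" or "top" or "wrist"; returns the picture (420x560x3 uint8, blue, green, red); there is no depth.
- manip.camera_info(name): a dict with "K" (3x3 intrinsics, pixels), "camera_from_world" (4x4, takes a point from world to camera coordinates); the wrist camera has in their place "mount" (4x4, takes a point from camera to tool coordinates, whose origin is the TCP and whose axes are the flange's). Camera axes: x right, y down, z forward; pixel columns grow to the right and rows downward; lengths in m; the calibration is good to about 2 mm. A picture is of the moment at which its call begins: read the wrist's pose just before it. camera_info takes no time and is no camera call.
- manip.hand_in(): hands the job in, once; it reports no verdict.
The state is a dict: "clock": time; "joint_pos": joint angles; "joint_velocities": joint speeds; "tau": joint torques, N m; "position": TCP position; "ee_rot": TCP orientation; "ft_force": force on the tool from outside, world axes, zero at the start; "torque": the same for the moment, N m; "grip_width": opening from 0.0 (shut) to 1.0 (fully open).
Only numpy, scipy, OpenCV 4.12 (cv2) and the standard library are available. Lean on these libraries where they do the work, as an engineer would, in place of code of your own. Each camera call takes 0.05 s, during which the arm holds its last target.

## Working session

There is one attempt and no reset: what is moved stays moved. The work goes in short steps, Python scripts to look and compute and a shell command to move; the robot and the scene stay as the last step left them, time stands still between calls to the robot, and variables do not carry over. Pictures are saved under pics/ and viewed, and the job is handed in when it is done.

```bash
mkdir -p pics; ls; python3 - <<'E'
from workcell import manip
import cv2, numpy as np
np.set_printoptions(precision=4,suppress=True)
print(manip.get_obs())
for n in ["side","top"]:
    cv2.imwrite(f"pics/{n}0.png",manip.camera(n)); 
for n in ["side","top","wrist"]:
    print(n,manip.camera_info(n))
E
```

```text
pics
{'clock': 0.0, 'joint_pos': array([-1.3726,  0.3329, -0.0647,  1.4609,  0.0216,  1.3499, -0.0885]), 'joint_velocities': array([0.0007, 0.0008, 0.0006, 0.0011, 0.0002, 0.0034, 0.0006]), 'tau': array([ -0.0003, -62.5438,   0.049 , -39.1618,   0.0162,   0.0097,
        -0.    ]), 'position': array([0.1368, 0.6095, 0.2236]), 'ee_rot': array([ 0.1102,  0.9939, -0.0007, -0.0001]), 'ft_force': array([0.2682, 0.0437, 0.2359]), 'torque': array([0.0308, 0.0024, 0.0723]), 'grip_width': 0.9977774587436856}
side {'K': array([[475.6416,   0.    , 278.0241],
       [  0.    , 475.6416, 216.523 ],
       [  0.    ,   0.    ,   1.    ]]), 'camera_from_world': array([[ 0.6846, -0.7287, -0.0164, -0.3434],
       [-0.5467, -0.4984, -0.6729,  0.3725],
       [ 0.4822,  0.4696, -0.7396,  1.0077],
       [ 0.    ,  0.    ,  0.    ,  1.    ]])}
top {'K': array([[534.4652,   0.    , 284.8821],
       [  0.    , 534.4652, 212.099 ],
       [  0.    ,   0.    ,   1.    ]]), 'camera_from_world': array([[ 0.014 , -0.9998,  0.0124, -0.0438],
       [-0.9903, -0.0156, -0.1379,  0.5067],
       [ 0.1381, -0.0103, -0.9904,  1.6436],
       [ 0.    ,  0.    ,  0.    ,  1.    ]])}
wrist {'K': array([[320.9926,   0.    , 281.216 ],
       [  0.    , 320.9926, 211.7409],
       [  0.    ,   0.    ,   1.    ]]), 'mount': array([[ 0.0005, -0.9622, -0.2724,  0.0696],
       [ 1.    ,  0.0003,  0.0009,  0.0005],
       [-0.0008, -0.2724,  0.9622, -0.1494],
       [ 0.    ,  0.    ,  0.    ,  1.    ]])}
```

View pics/side0.png

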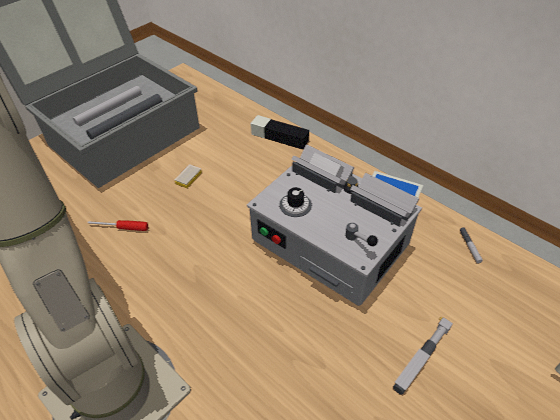

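View pics/top0.png

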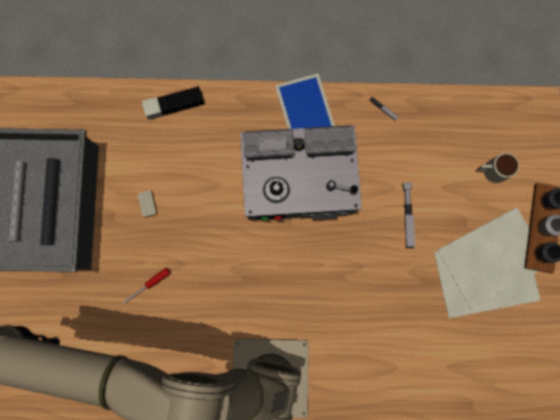

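```bash
python3 - <<'E'
import cv2
a=cv2.imread("pics/side0.png")[140:305,235:435]; cv2.imwrite("pics/side0c.png",cv2.resize(a,None,fx=3.5,fy=3.5,interpolation=2))
a=cv2.imread("pics/top0.png")[115:230,232:372]; cv2.imwrite("pics/top0c.png",cv2.resize(a,None,fx=5,fy=5,interpolation=2))
E
```

```text
(no output)
```

View pics/side0c.png

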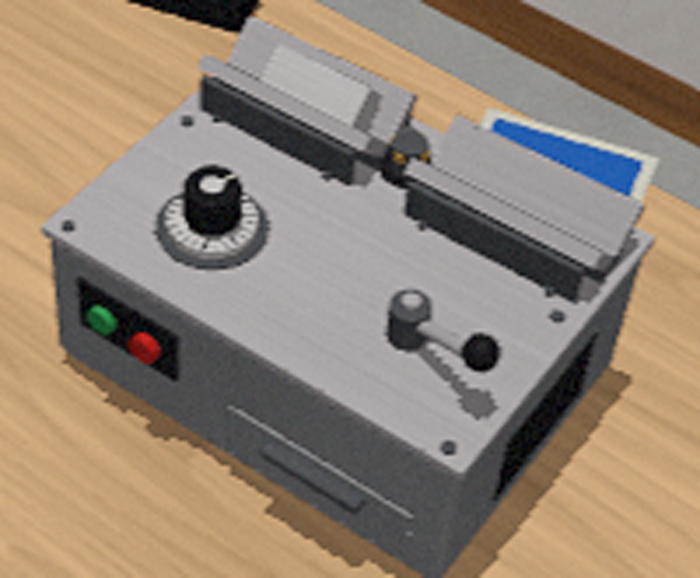

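View pics/top0c.png

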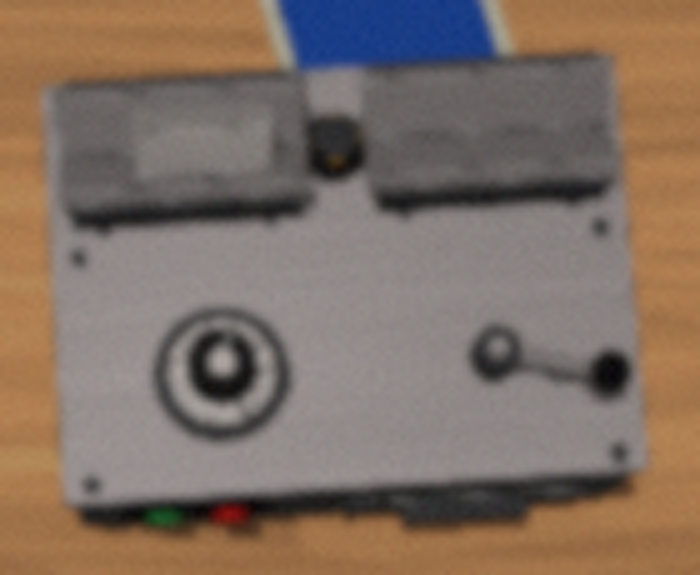

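```bash
cat > h.py <<'E'
from workcell import manip
import cv2, numpy as np
from scipy.optimize import least_squares
from scipy.spatial.transform import Rotation as R
np.set_printoptions(precision=4,suppress=True)
CI={n:manip.camera_info(n) for n in ["side","top","wrist"]}
def proj(n,P):
    c=CI[n]; T=c["camera_from_world"]; p=np.atleast_2d(P)@T[:3,:3].T+T[:3,3]
    q=p@c["K"].T; return q[:,:2]/q[:,2:]
def Tw(obs):  # camera-from-world for wrist
    T=np.eye(4);T[:3,:3]=R.from_quat(obs["ee_rot"]).as_matrix();T[:3,3]=obs["position"]
    return np.linalg.inv(T@CI["wrist"]["mount"])
def projw(obs,P):
    T=Tw(obs);p=np.atleast_2d(P)@T[:3,:3].T+T[:3,3];q=p@CI["wrist"]["K"].T;return q[:,:2]/q[:,2:]
def rayz(obs,uv,z):
    T=np.linalg.inv(Tw(obs));d=T[:3,:3]@np.linalg.inv(CI["wrist"]["K"])@np.array([*uv,1.]);o=T[:3,3]
    return o+d*(z-o[2])/d[2]
def m2w(p,P):
    c,s=np.cos(p[2]),np.sin(p[2]);P=np.atleast_2d(P)
    return np.c_[p[0]+c*P[:,0]-s*P[:,1],p[1]+s*P[:,0]+c*P[:,1],P[:,2]]
E
python3 - <<'E'
from h import *
S=[((-.125,.17,.15),(45,232)),((-.125,-.17,.15),(462,470)),((.125,-.17,.15),(655,240)),((-.055,.075,.192),(215,183))]
Tp=[((-.125,.17,.15),(65,505)),((-.125,-.17,.15),(645,470)),((.125,-.17,.15),(612,57)),((.125,.17,.15),(45,90)),((-.055,.075,.192),(222,362))]
def f(p):
    r=[]
    for P,u in S: r.append(proj("side",m2w(p,P))[0]-(np.array(u)/3.5+[235,140]))
    for P,u in Tp: r.append(proj("top",m2w(p,P))[0]-(np.array(u)/5+[232,115]))
    return np.array(r).ravel()
s=least_squares(f,[.6,0,0],loss="soft_l1");print(s.x,f(s.x).reshape(-1,2))
for P in [(-.055,.075,.192),(-.055,-.085,.198)]: print(m2w(s.x,P))
E
```

```text
[ 0.617  -0.0809  0.0773] [[-0.5942 -1.9174]
 [-0.3949  0.5339]
 [-0.6229 -0.777 ]
 [-0.774   0.781 ]
 [ 0.7879 -0.427 ]
 [ 0.6557 -0.5048]
 [ 0.3419 -0.2971]
 [ 0.3291 -0.3395]
 [ 0.3671  0.0293]]
[[ 0.5564 -0.0104  0.192 ]]
[[ 0.5687 -0.1699  0.198 ]]
```

```bash
r='[1,[-0.42,-0.39,-0.2],[0,0,0]]'; python3 -m crank '[[1,[-0.42,-0.39,-0.2],[0,0,0]],[1,[-0.42,-0.39,-0.2],[0,0,0]],[1,[-0.42,-0.39,-0.2],[0,0,0]],[1,[-0.42,-0.39,-0.2],[0,0,0]],[1,[-0.42,-0.39,-0.2],[0,0,0]]]' 40
```

```text
clock: 0.6
position: [0.2674, 0.419, 0.3048]
ee_rot: [0.11, 0.994, -0.0, -0.0]
ft_force: [0.7, 1.4, 1.1]
grip_width: 0.999
```

```bash
python3 -m crank '[[1,[-0.44,-0.42,0],[0,0,0]],[1,[-0.44,-0.42,0],[0,0,0]],[1,[-0.44,-0.42,0],[0,0,0]],[1,[-0.44,-0.42,0],[0,0,0]],[1,[-0.44,-0.42,0],[0,0,0]]]'
```

```text
clock: 1.1
position: [0.4022, 0.2164, 0.3043]
ee_rot: [0.11, 0.994, 0.0, -0.0]
ft_force: [2.3, 1.3, 0.4]
grip_width: 1.0
```

```bash
python3 -m crank '[[1,[-0.44,-0.42,0],[0,0,0]],[1,[-0.44,-0.42,0],[0,0,0]],[1,[-0.44,-0.42,0],[0,0,0]],[1,[-0.44,-0.42,0],[0,0,0]],[1,[-0.44,-0.42,0],[0,0,0]]]'; python3 -c "
from h import *
o=manip.get_obs();print(o)"
```

```text
clock: 1.6
position: [0.5371, 0.0141, 0.3044]
ee_rot: [0.11, 0.994, 0.0, 0.0]
ft_force: [0.8, 1.1, 0.0]
grip_width: 1.0
{'clock': 1.6, 'joint_pos': array([-0.6678,  0.1009,  0.6088,  1.5932, -0.0582,  1.4654,  1.2951]), 'joint_velocities': array([ 0.6015,  0.6793,  0.5513, -0.5656, -0.4074,  0.0214,  1.1729]), 'tau': array([ -3.6971, -45.9344,   1.4741, -36.8306,   1.2321,   0.193 ,
        -2.5036]), 'position': array([0.5371, 0.0141, 0.3044]), 'ee_rot': array([0.11  , 0.9939, 0.0002, 0.0001]), 'ft_force': array([0.7823, 1.053 , 0.0447]), 'torque': array([ 0.0414, -0.0597, -0.0286]), 'grip_width': 0.999879969225941}
```

```bash
python3 -m crank '[[1,[-0.15,-0.12,0],[0,0,0]],[1,[-0.15,-0.12,0],[0,0,0]],[1,[0,0,0],[0,0,0]],[1,[0,0,0],[0,0,0]],[1,[0,0,0],[0,0,0]]]'; python3 - <<'E'
from h import *
import pickle
o=manip.get_obs();im=manip.camera("wrist");pickle.dump(o,open("o1.pkl","wb"));cv2.imwrite("pics/w1.png",im)
print(o["position"],o["joint_pos"],projw(o,[.5564,-.0104,.192]))
E
```

```text
clock: 2.1
position: [0.5553, -0.007, 0.3043]
ee_rot: [0.11, 0.994, 0.0, -0.0]
ft_force: [-0.6, 0.8, 0.1]
grip_width: 1.001
[ 0.5553 -0.007   0.3043] [-0.6251  0.1525  0.6331  1.5489 -0.091   1.4702  1.363 ] [[276.6222 208.7065]]
```

View pics/w1.png

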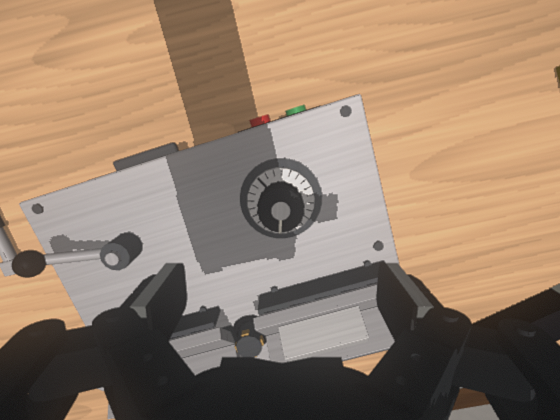

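```bash
python3 - <<'E'
from h import *
a=cv2.imread("pics/w1.png")[145:250,225:340]
cv2.imwrite("pics/w1c.png",cv2.resize(a,None,fx=5.5,fy=5.5,interpolation=2))
E
```

```text
(no output)
```

View pics/w1c.png

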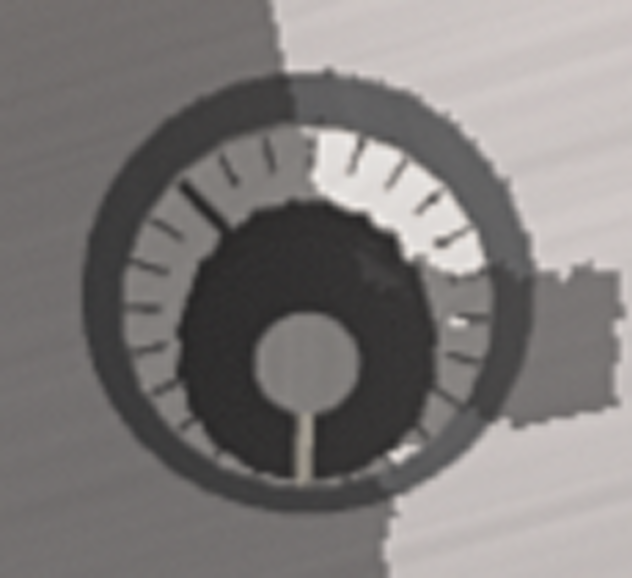

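```bash
python3 - <<'E'
from h import *
import pickle
o=pickle.load(open("o1.pkl","rb"))
f=lambda u,v,z:rayz(o,(u/5.5+225,v/5.5+145),z)
# ring outer rim at z? ellipse: left 122?,right 492, top 125,bottom ~ 488 white face
c=f(307,363,.192); print("top centre",c)
for n,(u,v) in dict(l=(122,300),r=(492,300),t=(307,125)).items(): print(n,f(u,v,.16))
z=f(183,184,.16);z2=f(225,235,.16);w=f(305,478,.192);w2=f(305,415,.192)
cr=np.r_[c[:2],.16]
A=lambda v:np.degrees(np.arctan2(v[1],v[0]))
print(z,z2,A(z-cr),A(z2-cr),A(z-z2),A(w-c),A(w2-c),A(w-w2),np.linalg.norm(z-cr),np.linalg.norm(w-c))
# all ring lines: compare
for u,v in [(228,170),(268,153),(362,152),(398,172),(430,203),(450,243),(165,228),(148,265),(142,307),(148,350),(165,390),(190,428)]:
    q=f(u,v,.16)-cr; print((u,v),A(q),np.linalg.norm(q))
E
```

```text
top centre [ 0.5591 -0.0074  0.192 ]
l [ 0.5501 -0.0378  0.16  ]
r [0.5638 0.024  0.16  ]
t [ 0.5277 -0.0004  0.16  ]
[ 0.5329 -0.0229  0.16  ] [ 0.5429 -0.018   0.16  ] -149.46607542394386 -146.84838946444285 -154.02444104585527 -13.525554618468902 -14.687159896869595 -12.583785828195293 0.03047655366805036 0.01873101811768894
(228, 170) -164.30100117369415 0.02795557765893352
(268, 153) -179.22440341120367 0.028247970663429756
(362, 152) 149.0492952702255 0.029143328988220866
(398, 172) 135.30097095829362 0.028682159872254358
(430, 203) 119.99400034996442 0.028131043483768287
(450, 243) 104.07555461318289 0.02712066263565145
(165, 228) -134.11372778154825 0.028174716540700532
(148, 265) -119.7147063902544 0.02829962033880246
(142, 307) -104.57731178004899 0.028266100982234227
(148, 350) -88.95332577868726 0.028200635740010187
(165, 390) -73.25877719012567 0.02825160591038512
(190, 428) -57.115087291182974 0.029113126871211342
```

```bash
python3 -m crank '[[1,[-0.045,0.006,0.4],[0,0,0]],[1,[0,0,0.5],[0,0,0]],[1,[0,0,0.4],[0,0,0]],[1,[0,0,0.166],[0,0,0]],[1,[0,0,0],[0,0,0]]]'; python3 - <<'E'
from h import *
o=manip.get_obs();im=manip.camera("wrist");cv2.imwrite("pics/w2.png",im)
print(o["position"],o["ft_force"],o["torque"],projw(o,[.559,-.0073,.192]))
E
```

```text
clock: 2.65
position: [0.5584, -0.0078, 0.1861]
ee_rot: [0.11, 0.994, -0.0, -0.001]
ft_force: [0.3, 0.8, 1.2]
grip_width: 1.0
[ 0.5584 -0.0078  0.1861] [0.2704 0.8273 1.1535] [ 0.0302 -0.004  -0.0124] [[281.0645 269.5813]]
```

View pics/w2.png

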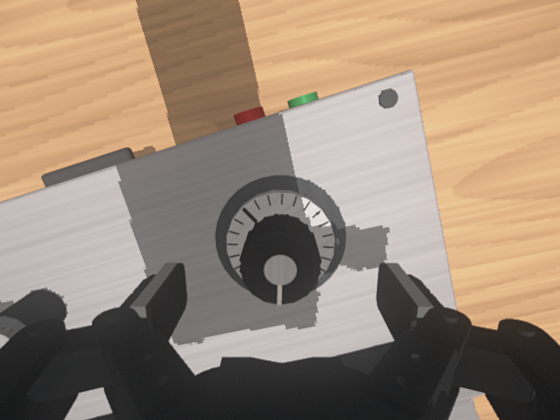

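```bash
python3 -m crank '[[0.3,[0,0,0],[0,0,0]],[0.1,[0,0,0],[0,0,0]],[-0.3,[0,0,0],[0,0,0]],[-0.5,[0,0,0],[0,0,0]],[-0.5,[0,0,0],[0,0,0]]]' 30; python3 - <<'E'
from h import *
o=manip.get_obs();im=manip.camera("wrist");cv2.imwrite("pics/w3.png",im)
print(o["position"],o["ft_force"],o["torque"],o["grip_width"],R.from_quat(o["ee_rot"]).as_matrix())
E
```

```text
clock: 3.2
position: [0.5594, -0.0084, 0.1874]
ee_rot: [0.11, 0.994, 0.0, 0.0]
ft_force: [0.1, 0.6, 0.6]
grip_width: 0.249
[ 0.5594 -0.0084  0.1874] [0.0727 0.5955 0.6333] [ 0.0087  0.0332 -0.023 ] 0.24856877002812677 [[-0.9757  0.2191  0.0003]
 [ 0.2191  0.9757  0.0002]
 [-0.0003  0.0003 -1.    ]]
```

View pics/w3.png

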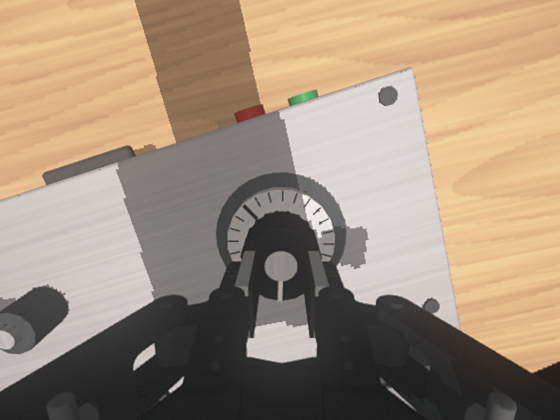

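```bash
python3 - <<'E'
from h import *
a=cv2.imread("pics/w3.png")[160:360,150:410]
cv2.imwrite("pics/w3c.png",cv2.resize(cv2.convertScaleAbs(a,alpha=1.8,beta=25),None,fx=3,fy=3,interpolation=2))
E
```

```text
(no output)
```

View pics/w3c.png

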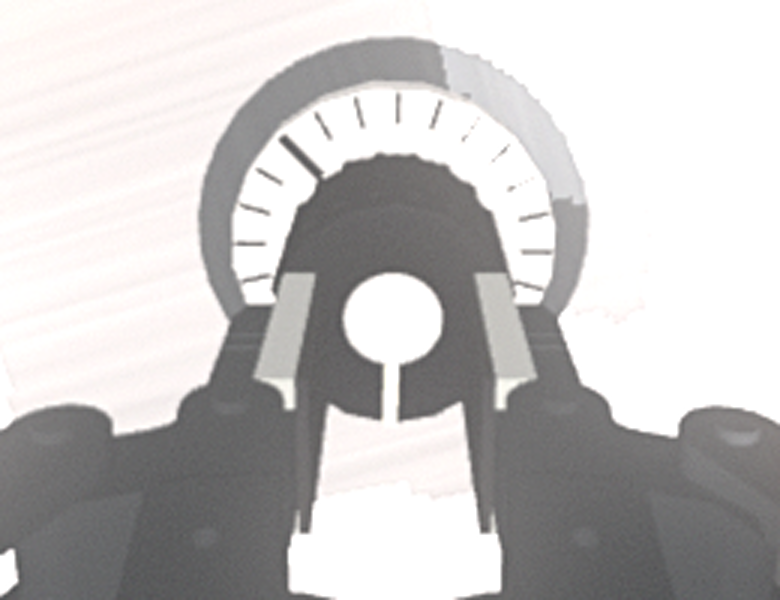

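```bash
python3 - <<'E'
from h import *
M=np.linalg.inv(CI["wrist"]["mount"]);K=CI["wrist"]["K"]
def pt(P):
    p=M[:3,:3]@np.array(P)+M[:3,3];q=K@p;return q[:2]/q[2]
for w in (10.5,15,20):
  for x in(11,-11):
   for z in (22,15,3,-3): print(w,x,z,pt([x/1000,w/1000,z/1000]),pt([x/1000,-w/1000,z/1000]))
E
python3 -m crank '[[-1,[0,0,0],[0,0,0]],[-1,[0,0,0],[0,0,0]],[-1,[0,0,0],[0,0,0]],[-1,[0,0,0],[0,0,0]],[-1,[0,0,0],[0,0,0]]]' 30
```

```text
10.5 11 22 [298.6042 228.8914] [261.3306 228.8827]
10.5 11 15 [299.2865 233.0706] [260.571 233.062]
10.5 11 3 [300.5878 241.0404] [259.1226 241.0322]
10.5 11 -3 [301.3103 245.4655] [258.3184 245.4575]
10.5 -11 22 [298.0274 264.7055] [261.9495 264.7006]
10.5 -11 15 [298.6655 270.0848] [261.2384 270.0803]
10.5 -11 3 [299.8779 280.3066] [259.8872 280.3028]
10.5 -11 -3 [300.5486 285.9612] [259.1397 285.9579]
15 11 22 [306.5904 228.8932] [253.3424 228.8809]
15 11 15 [307.5817 233.0724] [252.2738 233.0602]
15 11 3 [309.472  241.0422] [250.236  241.0304]
15 11 -3 [310.5215 245.4672] [249.1045 245.4557]
15 -11 22 [305.7575 264.7065] [254.2176 264.6995]
15 -11 15 [306.6846 270.0858] [253.2173 270.0793]
15 -11 3 [308.4462 280.3074] [251.3166 280.302 ]
15 -11 -3 [309.4208 285.9619] [250.2651 285.9572]
20 11 22 [315.4636 228.8953] [244.4662 228.8788]
20 11 15 [316.798  233.0744] [243.0542 233.0581]
20 11 3 [319.3428 241.0442] [240.3615 241.0284]
20 11 -3 [320.7557 245.4692] [238.8664 245.4538]
20 -11 22 [314.3461 264.7077] [245.6262 264.6984]
20 -11 15 [315.5943 270.0869] [244.3046 270.0782]
20 -11 3 [317.9661 280.3083] [241.7933 280.3011]
20 -11 -3 [319.2782 285.9626] [240.404  285.9564]
clock: 3.75
position: [0.5593, -0.0084, 0.1871]
ee_rot: [0.11, 0.994, 0.0, -0.0]
ft_force: [1.0, 0.3, -0.2]
grip_width: -0.002
```

```bash
python3 - <<'E'
from h import *
im=manip.camera("wrist");cv2.imwrite("pics/w4.png",cv2.convertScaleAbs(im,alpha=1.5,beta=20))
s=manip.camera("side")[130:260,220:390];cv2.imwrite("pics/s4.png",cv2.resize(s,None,fx=4.5,fy=4.5,interpolation=2))
E
```

```text
(no output)
```

View pics/w4.png

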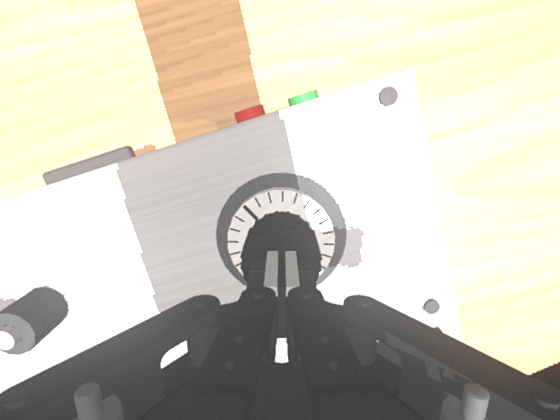

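View pics/s4.png

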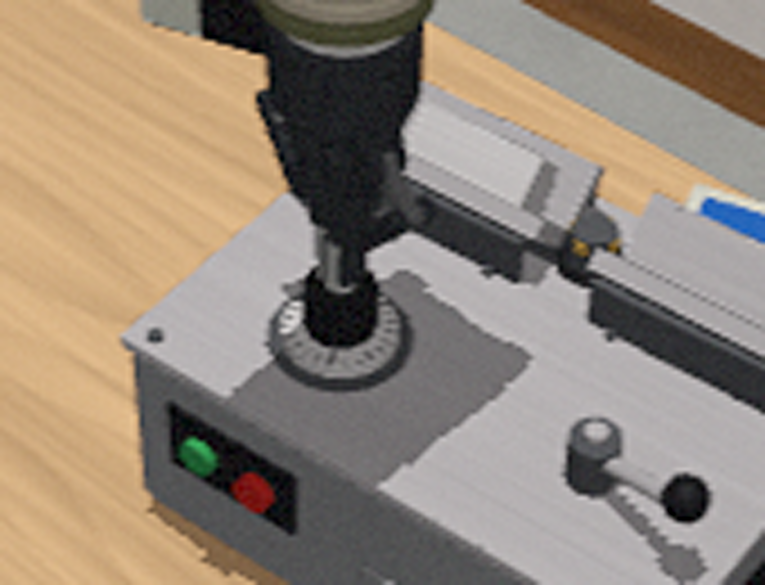

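```bash
python3 - <<'E'
from h import *
o=manip.get_obs();p=o["position"]
for z in (.16,.165,.192,.197,.21): print(z,(proj("side",[p[0],p[1],z])[0]-[220,130])*4.5, projw(o,[p[0],p[1],z]))
s=manip.camera("side")[175:215,270:320];cv2.imwrite("pics/s5.png",cv2.resize(cv2.convertScaleAbs(s,alpha=2,beta=20),None,fx=15,fy=15,interpolation=2))
E
```

```text
0.16 [340.7308 321.2825] [[280.0009 243.8054]]
0.165 [340.8336 314.8099] [[279.9764 247.0212]]
0.192 [341.4005 279.1264] [[279.8184 267.7713]]
0.197 [341.5077 272.3797] [[279.7832 272.3864]]
0.21 [341.7897 254.6294] [[279.6806 285.8634]]
```

View pics/s5.png

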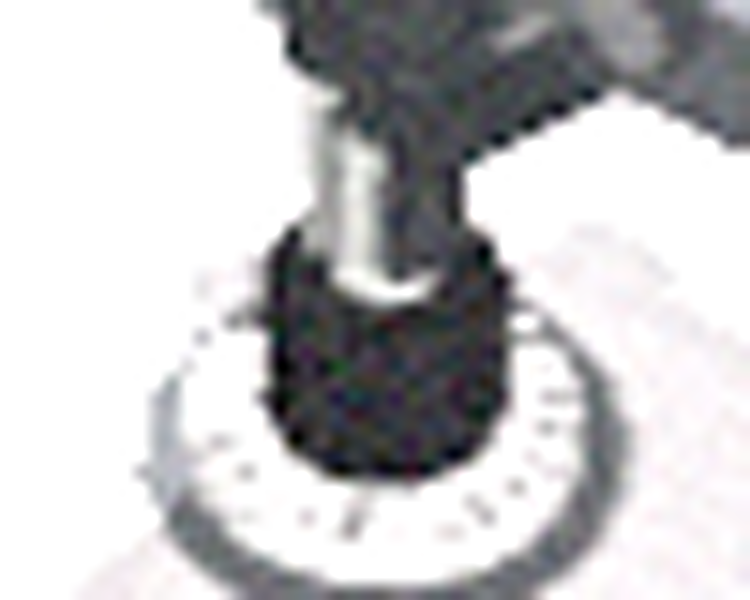

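```bash
python3 -m crank '[[1,[0,0,-0.3],[0,0,0]],[1,[0,0,-0.2],[0,0,0]],[1,[0,0,0],[0,0,0]],[1,[0,0,0.2],[0,0,0]],[1,[0,0,0.3],[0,0,0]]]' 30 && python3 -m crank '[[1,[0,0,0.1],[0,0,0]],[1,[0,0,0.1],[0,0,0]],[1,[0,0,0.1],[0,0,0]],[1,[0,0,0],[0,0,0]],[1,[0,0,0],[0,0,0]]]'; python3 - <<'E'
from h import *
o=manip.get_obs();im=manip.camera("wrist");cv2.imwrite("pics/w5.png",im)
print(o["position"],o["ft_force"],o["torque"],projw(o,[.559,-.0073,.192]))
E
```

```text
clock: 4.4
position: [0.56, -0.0083, 0.1872]
ee_rot: [0.11, 0.994, 0.0, 0.001]
ft_force: [-0.3, -0.4, -0.8]
grip_width: 0.845
clock: 4.9
position: [0.5596, -0.0085, 0.1635]
ee_rot: [0.11, 0.994, 0.0, 0.0]
ft_force: [-0.6, 0.3, 0.5]
grip_width: 0.999
[ 0.5596 -0.0085  0.1635] [-0.5693  0.2504  0.4874] [ 0.0224  0.0184 -0.0208] [[282.0309 290.8216]]
```

View pics/w5.png

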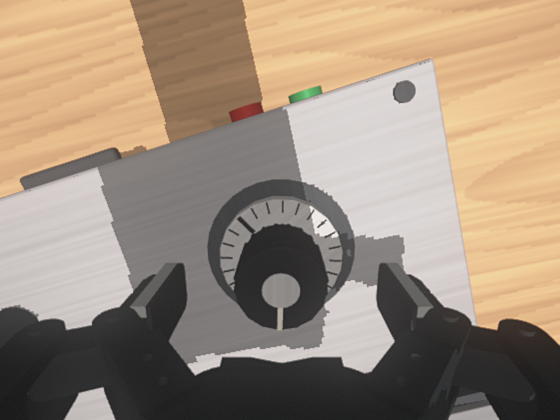

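```bash
python3 -m crank '[[0.2,[0,0,0],[0,0,0]],[0,[0,0,0],[0,0,0]],[-0.2,[0,0,0],[0,0,0]],[-0.4,[0,0,0],[0,0,0]],[-0.4,[0,0,0],[0,0,0]]]' 30; python3 - <<'E'
from h import *
o=manip.get_obs();im=manip.camera("wrist");cv2.imwrite("pics/w6.png",cv2.convertScaleAbs(im,alpha=1.5,beta=20))
print(o["position"],o["ft_force"],o["torque"],projw(o,[.559,-.0073,.192]))
s=manip.camera("side")[165:225,260:340];cv2.imwrite("pics/s6.png",cv2.resize(cv2.convertScaleAbs(s,alpha=2,beta=20),None,fx=9,fy=9,interpolation=2))
E
```

```text
clock: 5.45
position: [0.5594, -0.0086, 0.1635]
ee_rot: [0.11, 0.994, 0.0, 0.0]
ft_force: [-2.1, -1.8, 4.1]
grip_width: 0.458
[ 0.5594 -0.0086  0.1635] [-2.1372 -1.8422  4.124 ] [-0.1973  0.3906  0.0455] [[282.4491 290.936 ]]
```

View pics/w6.png

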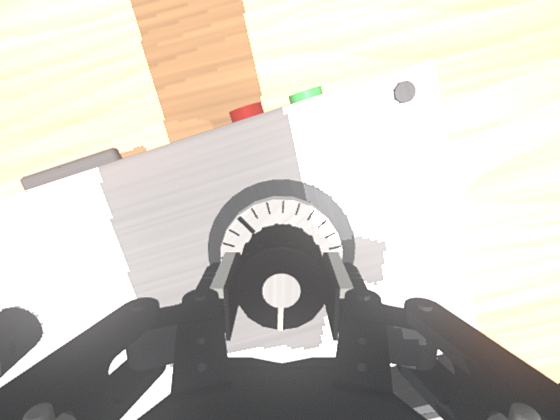

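View pics/s6.png

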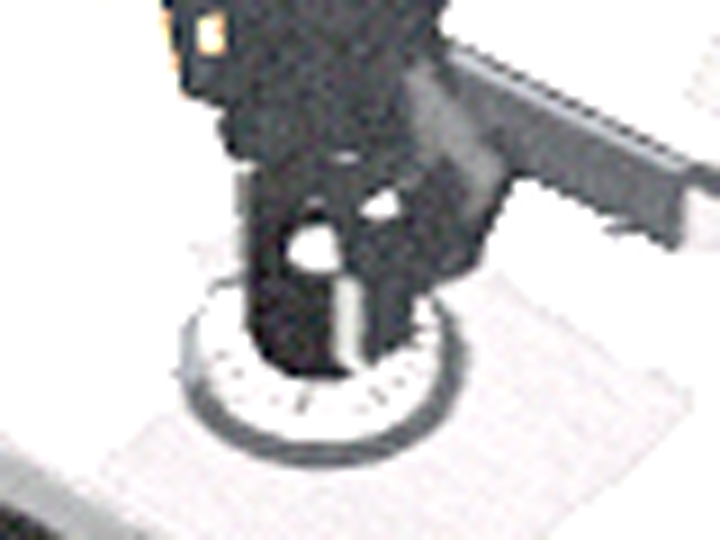

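```bash
python3 - <<'E'
from h import *
o=manip.get_obs();T=R.from_quat(o["ee_rot"]).as_matrix()
for x in (-.011,.011):
  for z in (-.01,-.005,0,.005):
    P=o["position"]+T@np.array([x,-.0195,z]); P2=o["position"]+T@np.array([x,.0195,z])
    print(x,z,P,(proj("side",P)[0]-[260,165])*9,projw(o,P),projw(o,P2))
E
```

```text
-0.011 -0.01 [ 0.5659 -0.03    0.1735] [399.2521 318.4337] [[239.6822 293.0834]] [[319.9036 293.0882]]
-0.011 -0.005 [ 0.5659 -0.03    0.1685] [398.797  331.5118] [[240.917 287.932]] [[318.7392 287.9377]]
-0.011 0 [ 0.5659 -0.03    0.1635] [398.3449 344.5054] [[242.08   283.0798]] [[317.6424 283.0863]]
-0.011 0.005 [ 0.5659 -0.03    0.1585] [397.8957 357.4154] [[243.1773 278.5014]] [[316.6075 278.5086]]
0.011 -0.01 [ 0.5445 -0.0252  0.1735] [331.9734 352.7636] [[238.0467 251.0476]] [[321.4724 251.0619]]
0.011 -0.005 [ 0.5445 -0.0252  0.1685] [331.7346 365.8229] [[239.3801 247.0027]] [[320.2142 247.0175]]
0.011 0 [ 0.5445 -0.0252  0.1635] [331.4973 378.7972] [[240.633  243.2015]] [[319.0318 243.2167]]
0.011 0.005 [ 0.5445 -0.0252  0.1585] [331.2616 391.6874] [[241.8127 239.6228]] [[317.9185 239.6382]]
```

```bash
python3 -m crank '[[-0.4,[0,0,0],[0,0,0.1667]],[-0.4,[0,0,0],[0,0,0.1667]],[-0.4,[0,0,0],[0,0,0.1667]],[-0.4,[0,0,0],[0,0,0.1667]],[-0.4,[0,0,0],[0,0,0.1667]]]' 40; python3 - <<'E'
from h import *
o=manip.get_obs();print(o["position"],o["ft_force"],o["torque"],o["joint_pos"],R.from_quat(o["ee_rot"]).as_euler("xyz",degrees=True))
E
```

```text
clock: 6.05
position: [0.5594, -0.0088, 0.1635]
ee_rot: [0.426, 0.905, -0.0, 0.0]
ft_force: [-2.5, -1.6, 6.1]
grip_width: 0.452
[ 0.5594 -0.0088  0.1635] [-2.4956 -1.553   6.0623] [-0.4054  0.5573  0.2025] [-0.6744  0.2686  0.7155  1.7511 -0.1884  1.1916  0.7834] [179.9945   0.0144 129.524 ]
```

```bash
python3 -m crank '[[-0.4,[0,0,0],[0,0,0.1667]],[-0.4,[0,0,0],[0,0,0.1667]],[-0.4,[0,0,0],[0,0,0.1667]],[-0.4,[0,0,0],[0,0,0.1667]],[-0.4,[0,0,0],[0,0,0.1667]]]' 40; python3 - <<'E'
from h import *
o=manip.get_obs();print(o["position"],o["ft_force"],o["torque"],o["joint_pos"],R.from_quat(o["ee_rot"]).as_euler("xyz",degrees=True))
im=manip.camera("wrist");cv2.imwrite("pics/w7.png",cv2.convertScaleAbs(im,alpha=1.5,beta=20))
E
```

```text
clock: 6.55
position: [0.5593, -0.0088, 0.1635]
ee_rot: [0.695, 0.719, -0.0, 0.0]
ft_force: [-4.1, -3.2, 5.8]
grip_width: 0.454
[ 0.5593 -0.0088  0.1635] [-4.0754 -3.1813  5.8062] [-0.6161  0.8913  0.0711] [-0.7586  0.2897  0.8225  1.7546 -0.2268  1.1958  0.1623] [-179.9985    0.0089   92.0217]
```

View pics/w7.png

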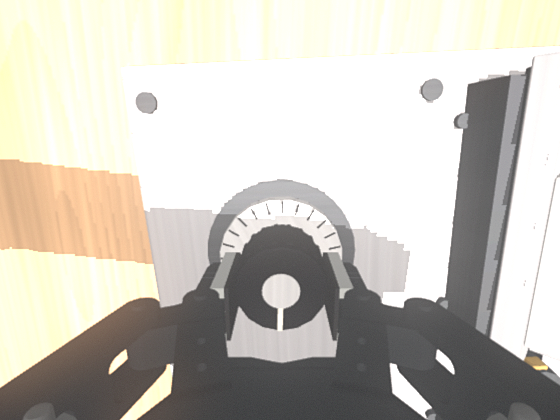

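```bash
python3 -m crank '[[0.7,[0,0,0],[0,0,0]],[0.7,[0,0,0],[0,0,0]],[0.7,[0,0,0],[0,0,0]],[0.7,[0,0,0],[0,0,0]],[0.7,[0,0,0],[0,0,0]]]' 40; python3 - <<'E'
from h import *
import pickle
o=manip.get_obs();print(o["position"],o["ft_force"],o["torque"],R.from_quat(o["ee_rot"]).as_euler("xyz",degrees=True))
pickle.dump(o,open("o8.pkl","wb"))
im=manip.camera("wrist")[150:360,160:400];cv2.imwrite("pics/w8.png",cv2.resize(cv2.convertScaleAbs(im,alpha=1.,beta=0),None,fx=2.5,fy=2.5,interpolation=2))
E
```

```text
clock: 7.1
position: [0.5593, -0.0083, 0.163]
ee_rot: [0.692, 0.721, 0.0, -0.0]
ft_force: [0.5, 0.6, -0.6]
grip_width: 0.848
[ 0.5593 -0.0083  0.163 ] [ 0.4518  0.5676 -0.6132] [ 0.0247 -0.047  -0.0397] [-179.9987   -0.007    92.3518]
```

View pics/w8.png

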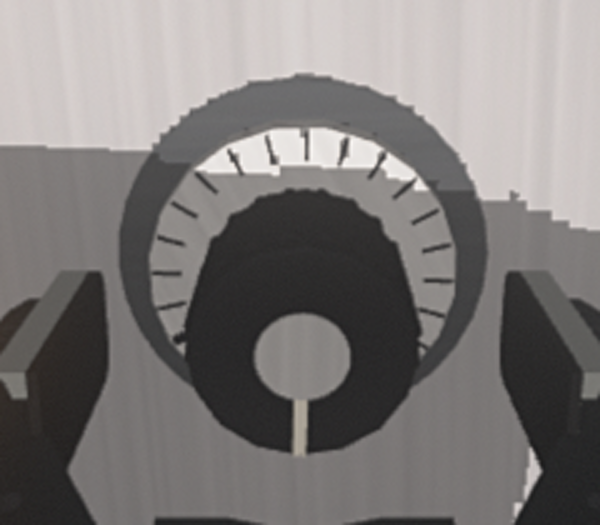

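```bash
python3 - <<'E'
from h import *
import pickle
o=pickle.load(open("o8.pkl","rb"))
f=lambda u,v,z:rayz(o,(u/2.5+160,v/2.5+150),z)
A=lambda v:np.degrees(np.arctan2(v[1],v[0]))
c=f(303,357,.192);w=f(299.5,455,.192);w2=f(300.5,400,.192);z=f(180,338,.16);cr=np.r_[c[:2],.16]
print(c,A(w-c),A(w-w2),z,A(z-cr),np.linalg.norm(z-cr))
E
```

```text
[ 0.5589 -0.0081  0.192 ] -89.44918795892147 -88.58477301091844 [ 0.5336 -0.023   0.16  ] -149.39934970415146 0.029405905833833026
```

```bash
python3 -m crank '[[0.2,[0,0,0],[0,0,0]],[0,[0,0,0],[0,0,0]],[-0.2,[0,0,0],[0,0,0]],[-0.4,[0,0,0],[0,0,0]],[-0.4,[0,0,0],[0,0,0]]]' 40 && python3 -m crank '[[-0.4,[0,0,0],[0,0,0.1667]],[-0.4,[0,0,0],[0,0,0.1667]],[-0.4,[0,0,0],[0,0,0.1667]],[-0.4,[0,0,0],[0,0,0.1667]],[-0.4,[0,0,0],[0,0,0]]]' 40; python3 - <<'E'
from h import *
o=manip.get_obs();print(o["position"],o["ft_force"],o["torque"],o["joint_pos"],R.from_quat(o["ee_rot"]).as_euler("xyz",degrees=True))
E
```

```text
clock: 7.65
position: [0.5592, -0.0084, 0.1633]
ee_rot: [0.693, 0.721, 0.0, -0.0]
ft_force: [-2.9, -0.3, 5.5]
grip_width: 0.452
clock: 8.15
position: [0.5593, -0.0084, 0.1633]
ee_rot: [0.857, 0.516, -0.0, 0.0]
ft_force: [-3.1, -0.2, 5.8]
grip_width: 0.452
[ 0.5593 -0.0084  0.1633] [-3.0647 -0.2412  5.8193] [-0.0332  0.657   0.0044] [-0.8309  0.3153  0.918   1.7574 -0.2673  1.2009 -0.3256] [179.9996   0.0062  62.1067]
```

Thirty degrees done (torque back to zero at a detent); now 30° more, slower.

```bash
python3 -m crank '[[-0.4,[0,0,0],[0,0,0.14]],[-0.4,[0,0,0],[0,0,0.14]],[-0.4,[0,0,0],[0,0,0.14]],[-0.4,[0,0,0],[0,0,0.14]],[-0.4,[0,0,0],[0,0,0.08]]]' 40 && python3 -m crank '[[-0.4,[0,0,0],[0,0,0.027]],[-0.4,[0,0,0],[0,0,0]],[-0.4,[0,0,0],[0,0,0]],[-0.4,[0,0,0],[0,0,0]],[-0.4,[0,0,0],[0,0,0]]]' 40; python3 - <<'E'
from h import *
import pickle
o=manip.get_obs();print(o["position"],o["ft_force"],o["torque"],o["joint_pos"],R.from_quat(o["ee_rot"]).as_euler("xyz",degrees=True))
E
```

```text
clock: 8.65
position: [0.5594, -0.0085, 0.1633]
ee_rot: [0.958, 0.287, 0.0, 0.0]
ft_force: [-1.9, -0.7, 5.4]
grip_width: 0.45
clock: 9.15
position: [0.5594, -0.0085, 0.1633]
ee_rot: [0.96, 0.279, 0.0, -0.0]
ft_force: [-2.3, 0.1, 4.6]
grip_width: 0.451
[ 0.5594 -0.0085  0.1633] [-2.2578  0.0691  4.56  ] [-0.1072  0.5236  0.0136] [-0.9049  0.3519  1.0234  1.7601 -0.3201  1.21   -0.7995] [179.998   -0.0127  32.3697]
```

```bash
python3 -m crank '[[0.9,[0,0,0],[0,0,0]],[0.9,[0,0,0],[0,0,0]],[0.9,[0,0,0],[0,0,0]],[0.9,[0,0,-0.4],[0,0,0]],[0.9,[0,0,-0.4],[0,0,0]]]' 40 && python3 -m crank '[[0.9,[-0.4,0,-0.4],[0,0,0]],[0.9,[-0.4,0,-0.4],[0,0,0]],[0.9,[0,0,0],[0,0,0]],[0.9,[0,0,0],[0,0,0]],[0.9,[0,0,0],[0,0,0]]]' 40; python3 - <<'E'
from h import *
import pickle
o=manip.get_obs();print(o["position"],o["ft_force"],o["torque"],R.from_quat(o["ee_rot"]).as_euler("xyz",degrees=True))
pickle.dump(o,open("o9.pkl","wb"))
u=projw(o,[.559,-.008,.18])[0].astype(int);print(u)
im=manip.camera("wrist");cv2.imwrite("pics/w9f.png",im)
im=im[max(u[1]-60,0):u[1]+60,u[0]-70:u[0]+70];cv2.imwrite("pics/w9.png",cv2.resize(im,None,fx=5,fy=5,interpolation=2))
E
```

```text
clock: 9.65
position: [0.5588, -0.0085, 0.2273]
ee_rot: [0.961, 0.278, -0.001, 0.0]
ft_force: [0.5, -0.3, 0.2]
grip_width: 0.949
clock: 10.15
position: [0.506, -0.0409, 0.2896]
ee_rot: [0.96, 0.279, -0.0, -0.0]
ft_force: [-0.2, 0.6, -0.1]
grip_width: 0.95
[ 0.506  -0.0409  0.2896] [-0.2308  0.5553 -0.0867] [-0.0015  0.0149 -0.0178] [-179.9861    0.0421   32.4071]
[283 129]
```

View pics/w9.png

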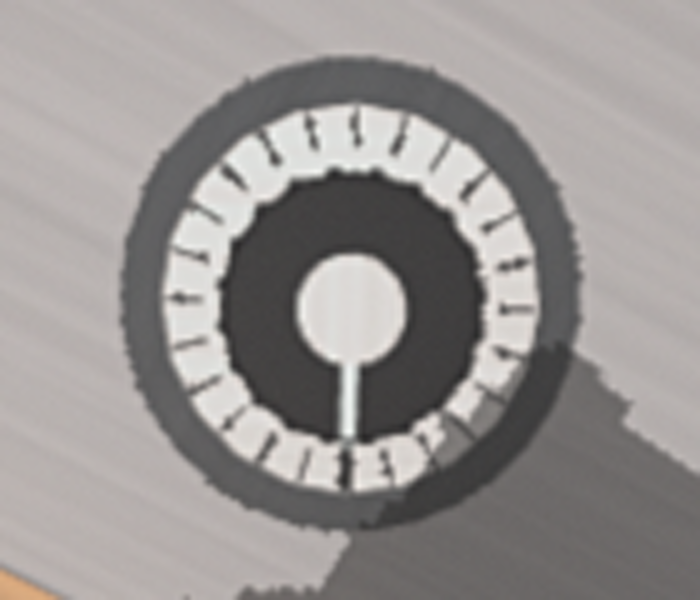

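```bash
python3 - <<'E'
from h import *
import pickle
o=pickle.load(open("o9.pkl","rb"));u=np.array([283,129])
f=lambda a,b,z:rayz(o,(a/5+u[0]-70,b/5+u[1]-60),z)
A=lambda v:np.degrees(np.arctan2(v[1],v[0]))
c=f(352,308,.192);w=f(347.5,440,.192);z=f(346.5,472,.16);cr=np.r_[c[:2],.16]
print(c,A(w-c),z,A(z-cr),np.linalg.norm(z-cr))
E
python3 -m crank '[[0.9,[0.4,0,0.4],[0,0,0]],[0.9,[0.4,0,0.4],[0,0,0]],[0.9,[0,0,0.4],[0,0,0]],[0.9,[0,0,0.4],[0,0,0]],[0.9,[0,0,0],[0,0,0]]]' 40; python3 -m crank '[[0.2,[0,0,0],[0,0,0]],[0,[0,0,0],[0,0,0]],[-0.2,[0,0,0],[0,0,0]],[-0.4,[0,0,0],[0,0,0]],[-0.4,[0,0,0],[0,0,0]]]' 40;  python3 - <<'E'
from h import *
o=manip.get_obs();print(o["position"],o["ft_force"],o["torque"],R.from_quat(o["ee_rot"]).as_euler("xyz",degrees=True))
E
```

```text
[ 0.5589 -0.0082  0.192 ] -149.471607513321 [ 0.5345 -0.0229  0.16  ] -148.96961717711923 0.028432405815410285
clock: 10.7
position: [0.5535, -0.0095, 0.1616]
ee_rot: [0.96, 0.278, -0.005, 0.001]
ft_force: [-1.2, 0.2, -0.3]
grip_width: 0.952
clock: 11.2
position: [0.5572, -0.0096, 0.1686]
ee_rot: [0.96, 0.278, 0.001, -0.0]
ft_force: [-0.1, -1.4, 6.2]
grip_width: 0.454
[ 0.5572 -0.0096  0.1686] [-0.0606 -1.3852  6.1559] [-0.2967  0.0518 -0.0085] [-179.9966   -0.1417   32.3374]
```

```bash
python3 -m crank '[[0.5,[0,0,0],[0,0,0]],[0.5,[0,0,0],[0,0,0]],[0.5,[0.0275,0,0.06],[0,0,0]],[0.5,[0,0,0],[0,0,0]],[0.5,[0,0,0],[0,0,0]]]' 40; python3 -m crank '[[0.2,[0,0,0],[0,0,0]],[0,[0,0,0],[0,0,0]],[-0.2,[0,0,0],[0,0,0]],[-0.4,[0,0,0],[0,0,0]],[-0.4,[0,0,0],[0,0,0]]]' 40;  python3 - <<'E'
from h import *
o=manip.get_obs();print(o["position"],o["ft_force"],o["torque"],R.from_quat(o["ee_rot"]).as_euler("xyz",degrees=True))
E
```

```text
clock: 11.7
position: [0.5578, -0.008, 0.1617]
ee_rot: [0.96, 0.279, -0.001, -0.0]
ft_force: [-0.0, 0.5, 0.7]
grip_width: 0.753
clock: 12.2
position: [0.5584, -0.0088, 0.1625]
ee_rot: [0.961, 0.278, 0.0, -0.0]
ft_force: [-0.6, -3.8, 5.5]
grip_width: 0.456
[ 0.5584 -0.0088  0.1625] [-0.5552 -3.7725  5.5057] [-0.6866 -0.1947 -0.0055] [-179.9975   -0.0154   32.314 ]
```

Well centred (within 1 mm). Turn back 75° counter-clockwise.

```bash
python3 -m crank '[[-0.4,[0,0,0],[0,0,-0.1667]],[-0.4,[0,0,0],[0,0,-0.1667]],[-0.4,[0,0,0],[0,0,-0.1667]],[-0.4,[0,0,0],[0,0,-0.1667]],[-0.4,[0,0,0],[0,0,-0.1667]]]' 40; python3 -m crank '[[-0.4,[0,0,0],[0,0,-0.1667]],[-0.4,[0,0,0],[0,0,-0.1667]],[-0.4,[0,0,0],[0,0,-0.1667]],[-0.4,[0,0,0],[0,0,-0.1667]],[-0.4,[0,0,0],[0,0,-0.1]]]' 40; python3 -m crank '[[-0.4,[0,0,0],[0,0,-0.0667]],[-0.4,[0,0,0],[0,0,0]],[-0.4,[0,0,0],[0,0,0]],[-0.4,[0,0,0],[0,0,0]],[-0.4,[0,0,0],[0,0,0]]]' 40;  python3 - <<'E'
from h import *
o=manip.get_obs();print(o["position"],o["ft_force"],o["torque"],o["joint_pos"],R.from_quat(o["ee_rot"]).as_euler("xyz",degrees=True))
E
```

```text
clock: 12.7
position: [0.5586, -0.009, 0.1625]
ee_rot: [0.819, 0.574, 0.0, 0.0]
ft_force: [2.8, -4.0, 3.5]
grip_width: 0.456
clock: 13.2
position: [0.5589, -0.0091, 0.1625]
ee_rot: [0.612, 0.791, 0.0, 0.001]
ft_force: [4.9, -4.0, 2.0]
grip_width: 0.455
clock: 13.7
position: [0.559, -0.0091, 0.1625]
ee_rot: [0.593, 0.805, 0.0, 0.001]
ft_force: [4.8, -4.0, 2.5]
grip_width: 0.454
[ 0.559  -0.0091  0.1625] [ 4.7718 -3.952   2.4739] [-0.9736 -0.932   0.0534] [-0.7559  0.2876  0.8183  1.7578 -0.2245  1.1917  0.4277] [179.9256   0.0452 107.3151]
```

```bash
python3 -m crank '[[0.9,[0,0,0],[0,0,0]],[0.9,[0,0,0],[0,0,0]],[0.9,[0,0,0],[0,0,0]],[0.9,[0,0,-0.4],[0,0,0]],[0.9,[0,0,-0.4],[0,0,0]]]' 40 && python3 -m crank '[[0.9,[-0.4,0,-0.4],[0,0,0]],[0.9,[-0.4,0,-0.4],[0,0,0]],[0.9,[0,0,0],[0,0,0]],[0.9,[0,0,0],[0,0,0]],[0.9,[0,0,0],[0,0,0]]]' 40; python3 - <<'E'
from h import *
import pickle
o=manip.get_obs();print(o["position"],o["joint_pos"],R.from_quat(o["ee_rot"]).as_euler("xyz",degrees=True))
u=projw(o,[.559,-.008,.18])[0].astype(int);print(u)
pickle.dump((o,u),open("o10.pkl","wb"))
im=manip.camera("wrist");cv2.imwrite("pics/w10f.png",im)
im=im[max(u[1]-60,0):u[1]+60,u[0]-70:u[0]+70];cv2.imwrite("pics/w10.png",cv2.resize(im,None,fx=5,fy=5,interpolation=2))
E
```

```text
clock: 14.2
position: [0.5571, -0.0079, 0.226]
ee_rot: [0.592, 0.806, -0.001, -0.001]
ft_force: [0.5, 0.2, 0.0]
grip_width: 0.949
clock: 14.7
position: [0.5767, -0.068, 0.2888]
ee_rot: [0.592, 0.806, -0.0, -0.002]
ft_force: [-0.1, 0.8, -0.2]
grip_width: 0.949
[ 0.5767 -0.068   0.2888] [-0.6702  0.2665  0.8746  1.5162 -0.2056  1.4575  0.5152] [-179.8691   -0.1197  107.4371]
[282 130]
```

View pics/w10.png

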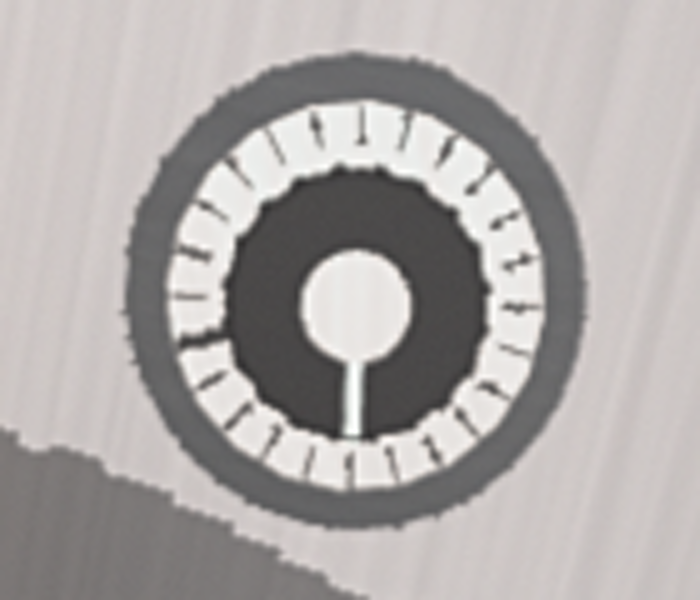

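View pics/w10f.png

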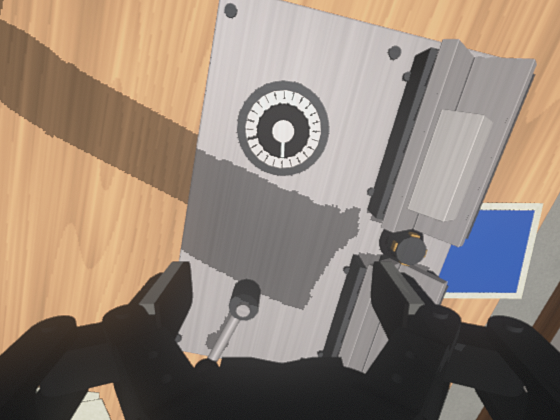

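```bash
python3 - <<'E'
from h import *
us=np.array([481,352])/3.5+[235,140]; ut=np.array([608,373])/5+[232,115]
hs=np.array([410,300])/3.5+[235,140]
s=least_squares(lambda P:np.r_[proj("side",P)[0]-us,proj("top",P)[0]-ut],[.57,-.2,.2]);print(s.x,s.fun)
s2=least_squares(lambda P:np.r_[proj("side",[*P,.198])[0]-us,proj("top",[*P,.198])[0]-ut],[.57,-.2]);print(s2.x,s2.fun)
# dial same way for bias
ds=np.array([215,183])/3.5+[235,140];dt=np.array([222,362])/5+[232,115]
s3=least_squares(lambda P:np.r_[proj("side",[*P,.192])[0]-ds,proj("top",[*P,.192])[0]-dt],[.57,-.0]);print(s3.x,s3.fun)
b=s2.x-s3.x+[.559,-.008];piv=np.array([.5713,-.1676]);d=b-piv;print(b,np.linalg.norm(d),np.degrees(np.arctan2(d[1],d[0])))
E
```

```text
[ 0.554  -0.2314  0.198 ] [-0.5453  0.0871  0.545  -0.5044]
[ 0.554  -0.2314] [-0.5457  0.0812  0.5494 -0.5002]
[ 0.5581 -0.0099] [-0.4375  0.3178  0.2207 -0.5569]
[ 0.5549 -0.2295] 0.06401931393135286 -104.80372043164945
```

```bash
python3 -m crank '[[0.5,[0,0,0],[0,0,0.143]],[0.5,[0,0,0],[0,0,0.143]],[0.5,[0,0,0],[0,0,0.143]],[0.5,[0,0,0],[0,0,0.143]],[0.5,[0,0,0],[0,0,0.143]]]' 40; python3 - <<'E'
from h import *
o=manip.get_obs();T=R.from_quat(o["ee_rot"]).as_matrix();print(o["position"],R.from_quat(o["ee_rot"]).as_euler("xyz",degrees=True),o["joint_pos"])
print(T.T@(np.array([.555,-.2295,.26])-o["position"])/.08)
E
```

```text
clock: 15.25
position: [0.5768, -0.068, 0.289]
ee_rot: [0.793, 0.609, -0.001, -0.001]
ft_force: [0.4, 0.2, -0.1]
grip_width: 0.754
[ 0.5768 -0.068   0.289 ] [-179.8377   -0.0289   75.0217] [-0.7384  0.2904  0.9718  1.5188 -0.2408  1.462  -0.0207]
[-2.0212  0.2602  0.3604]
```

```bash
python3 -m crank '[[0.5,[-0.505,0.065,0],[0,0,0]],[0.5,[-0.505,0.065,0],[0,0,0]],[0.5,[-0.505,0.065,0],[0,0,0]],[0.5,[-0.505,0.065,0],[0,0,0]],[0.5,[0,0,0],[0,0,0]]]' 40; python3 - <<'E'
from h import *
o=manip.get_obs();print(o["position"],o["joint_pos"],projw(o,[.555,-.2295,.198]),projw(o,[.5713,-.1676,.198]))
im=manip.camera("wrist");cv2.imwrite("pics/w11.png",im)
E
```

```text
clock: 15.75
position: [0.5532, -0.2363, 0.2893]
ee_rot: [0.795, 0.607, -0.001, -0.0]
ft_force: [0.1, 0.0, 0.9]
grip_width: 0.755
[ 0.5532 -0.2363  0.2893] [-0.4308  0.3672  1.0049  1.4633 -0.3071  1.4811  0.3053] [[282.0622 204.8116]] [[281.4052 118.7403]]
```

View pics/w11.png

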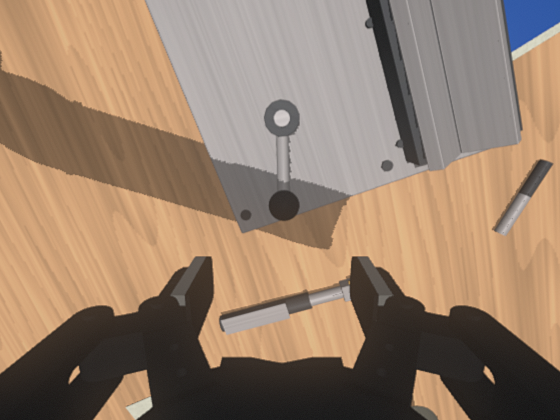

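```bash
python3 -m crank '[[0.5,[0.08,0.012,0.35],[0,0,0]],[0.5,[0,0,0.35],[0,0,0]],[0.5,[0,0,0.35],[0,0,0]],[0.5,[0,0,0.34],[0,0,0]],[0.5,[0,0,0],[0,0,0]]]' 40; python3 - <<'E'
from h import *
o=manip.get_obs();print(o["position"],o["ft_force"],o["joint_pos"],projw(o,[.555,-.2295,.198]),projw(o,[.5713,-.1676,.198]))
im=manip.camera("wrist");cv2.imwrite("pics/w12.png",im)
E
```

```text
clock: 16.3
position: [0.5571, -0.2216, 0.1748]
ee_rot: [0.791, 0.611, -0.002, -0.003]
ft_force: [-0.7, 0.4, 0.6]
grip_width: 0.752
[ 0.5571 -0.2216  0.1748] [-0.6793  0.4364  0.5969] [-0.4254  0.4393  0.9508  1.631  -0.37    1.2725  0.3381] [[282.1129 302.9821]] [[282.6115 157.4976]]
```

View pics/w12.png

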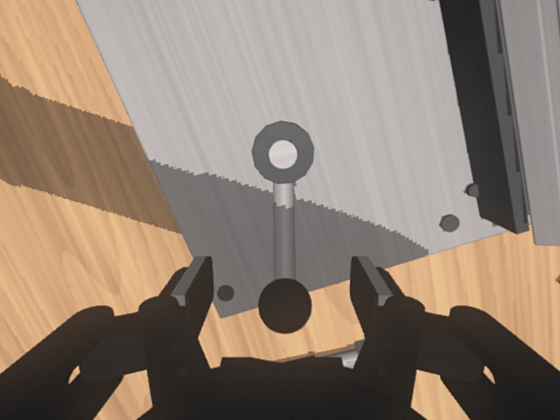

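```bash
python3 -m crank '[[-0.2,[-0.06,0.01,0],[0,0,0]],[-0.25,[0,0,0],[0,0,0]],[-0.25,[0,0,0],[0,0,0]],[-0.25,[0,0,0],[0,0,0]],[-0.25,[0,0,0],[0,0,0]]]' 30; python3 - <<'E'
from h import *
o=manip.get_obs();print(o["position"],o["ft_force"],o["torque"],R.from_quat(o["ee_rot"]).as_euler("xyz",degrees=True))
im=manip.camera("wrist");cv2.imwrite("pics/w13.png",im)
T=R.from_quat(o["ee_rot"]).as_matrix();print(T.T@(np.array([.5713,-.1676,.198])-o["position"]))
E
```

```text
clock: 16.85
position: [0.5582, -0.2297, 0.179]
ee_rot: [0.792, 0.61, 0.0, -0.0]
ft_force: [-0.4, 0.3, 0.3]
grip_width: 0.375
[ 0.5582 -0.2297  0.179 ] [-0.4216  0.2831  0.2621] [ 0.0039  0.0118 -0.0346] [-179.9653   -0.0354   75.1911]
[ 0.0634 -0.0032 -0.0189]
```

View pics/w13.png

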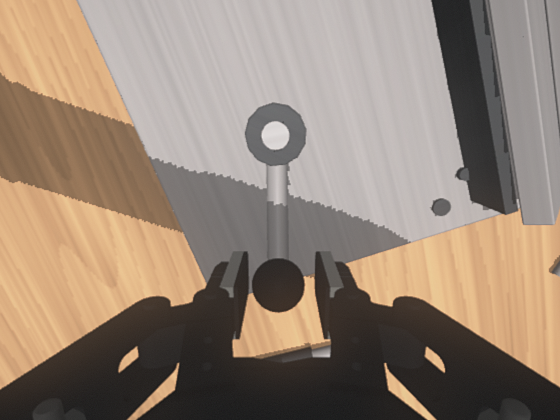

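```bash
python3 -m crank '[[-0.25,[0.006,-0.098,0],[0,0,0.1556]],[-0.25,[0.006,-0.098,0],[0,0,0.1556]],[-0.25,[0.006,-0.098,0],[0,0,0.1556]],[-0.25,[0.006,-0.098,0],[0,0,0.1556]],[-0.25,[0.006,-0.098,0],[0,0,0.1556]]]' 30; python3 - <<'E'
from h import *
o=manip.get_obs();print(o["position"],o["ft_force"],o["torque"],R.from_quat(o["ee_rot"]).as_euler("xyz",degrees=True),o["joint_pos"])
T=R.from_quat(o["ee_rot"]).as_matrix();print(T.T@(np.array([.5713,-.1676,.198])-o["position"]),T.T@o["ft_force"])
E
```

```text
clock: 17.4
position: [0.525, -0.2098, 0.1789]
ee_rot: [0.94, 0.341, -0.0, 0.0]
ft_force: [-0.3, -3.8, -1.7]
grip_width: 0.372
[ 0.525  -0.2098  0.1789] [-0.259  -3.7892 -1.6564] [-0.6984 -0.2209 -0.0039] [179.9837   0.0264  39.8329] [-0.6054  0.4033  1.1384  1.7282 -0.3832  1.2591 -0.2523]
[ 0.0625 -0.0028 -0.0191] [-2.6253  2.7434  1.6584]
```

```bash
python3 -m crank '[[-0.25,[0.004,-0.056,0],[0,0,0]],[-0.25,[0.004,-0.056,0],[0,0,0]],[-0.25,[0.004,-0.056,0],[0,0,0]],[-0.25,[0.004,-0.056,0],[0,0,0]],[-0.25,[0.004,-0.056,0],[0,0,0]]]' 30; python3 - <<'E'
from h import *
o=manip.get_obs();print(o["position"],o["ft_force"],o["torque"],R.from_quat(o["ee_rot"]).as_euler("xyz",degrees=True),o["joint_pos"])
T=R.from_quat(o["ee_rot"]).as_matrix();print(T.T@(np.array([.5713,-.1676,.198])-o["position"]),T.T@o["ft_force"])
im=manip.camera("wrist");cv2.imwrite("pics/w14.png",im)
E
```

```text
clock: 17.9
position: [0.5119, -0.1906, 0.1788]
ee_rot: [0.939, 0.344, -0.0, -0.001]
ft_force: [0.3, -2.7, 0.3]
grip_width: 0.375
[ 0.5119 -0.1906  0.1788] [ 0.2672 -2.697   0.3272] [-0.7364 -0.0074 -0.038 ] [-179.934     0.0036   40.2258] [-0.689   0.3505  1.1718  1.7768 -0.3411  1.2433 -0.2948]
[ 0.0602  0.0207 -0.0192] [-1.5377  2.2314 -0.3297]
```

View pics/w14.png

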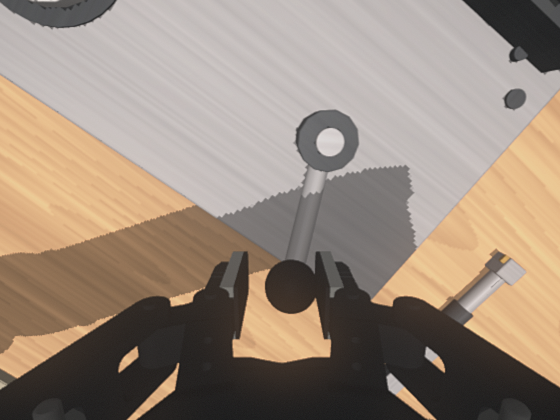

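```bash
python3 -m crank '[[-0.25,[0.009,-0.027,0],[0,0,0]],[-0.25,[0.009,-0.027,0],[0,0,0]],[-0.25,[0.009,-0.027,0],[0,0,0]],[-0.25,[0.009,-0.027,0],[0,0,0]],[-0.25,[0.009,-0.027,0],[0,0,0]]]' 30; python3 - <<'E'
from h import *
o=manip.get_obs();print(o["position"],R.from_quat(o["ee_rot"]).as_euler("xyz",degrees=True),o["joint_pos"])
T=R.from_quat(o["ee_rot"]).as_matrix();print(T.T@(np.array([.5713,-.1676,.198])-o["position"]),T.T@o["ft_force"])
E
```

```text
clock: 18.45
position: [0.5079, -0.1805, 0.1788]
ee_rot: [0.939, 0.343, -0.0, -0.0]
ft_force: [4.5, -10.8, -2.5]
grip_width: 0.377
[ 0.5079 -0.1805  0.1788] [-179.9844    0.0331   40.1682] [-0.7317  0.3286  1.1879  1.7956 -0.322   1.2364 -0.3238]
[ 0.0568  0.031  -0.0192] [-3.4838 11.1566  2.5454]
```

```bash
python3 -m crank '[[-0.25,[0.004,-0.012,0],[0,0,0]],[-0.25,[0.004,-0.012,0],[0,0,0]],[-0.25,[0,0,0],[0,0,0]],[-0.25,[0,0,0],[0,0,0]],[-0.25,[0,0,0],[0,0,0]]]' 30; python3 - <<'E'
from h import *
o=manip.get_obs();print(o["position"],o["grip_width"])
T=R.from_quat(o["ee_rot"]).as_matrix();print(T.T@(np.array([.5713,-.1676,.198])-o["position"]),T.T@o["ft_force"])
im=manip.camera("wrist");cv2.imwrite("pics/w15.png",im)
import pickle;pickle.dump(o,open("o15.pkl","wb"))
E
```

```text
clock: 18.95
position: [0.5078, -0.1805, 0.179]
ee_rot: [0.939, 0.343, 0.0, 0.002]
ft_force: [6.8, -12.7, -6.7]
grip_width: 0.373
[ 0.5078 -0.1805  0.179 ] 0.3732924291359076
[ 0.0569  0.0311 -0.0189] [-2.9682 14.0489  6.7508]
```

View pics/w15.png

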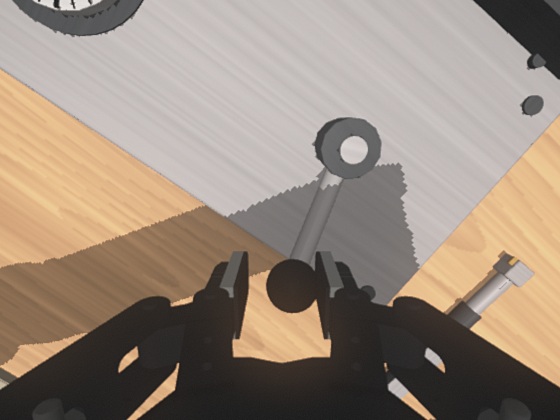

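```bash
python3 - <<'E'
from h import *
import pickle;o=pickle.load(open("o15.pkl","rb"))
b=rayz(o,(292,286),.198);h=rayz(o,(352,150),.205);print(b,h)
for p in ([.5713,-.1676],):
    d=b[:2]-p;a=np.degrees(np.arctan2(d[1],d[0]));print(np.linalg.norm(d),a,a-4.4)
E
```

```text
[ 0.5084 -0.1852  0.198 ] [ 0.5692 -0.1626  0.205 ]
0.06534286542842066 -164.3748508859986 -168.7748508859986
```

```bash
python3 -m crank '[[0.1,[0,0.02,0],[0,0,0]],[0.4,[0,0,0],[0,0,0]],[0.4,[0,0,0],[0,0,0]],[0.4,[0,0,-0.2],[0,0,0]],[0.4,[0,0,-0.4],[0,0,0]]]' 30 && python3 -m crank '[[0.4,[0,0,-0.5],[0,0,0]],[0.4,[-0.3,0,-0.5],[0,0,0]],[0.4,[-0.3,0,-0.3],[0,0,0]],[0.4,[0,0,0],[0,0,0]],[0.4,[0,0,0],[0,0,0]]]'; python3 - <<'E'
from h import *
import pickle
o=manip.get_obs();print(o["position"],o["ft_force"],o["joint_pos"])
im=manip.camera("wrist");cv2.imwrite("pics/w16.png",im);pickle.dump(o,open("o16.pkl","wb"))
cv2.imwrite("pics/s16.png",manip.camera("side"))
E
```

```text
clock: 19.5
position: [0.5071, -0.179, 0.2266]
ee_rot: [0.939, 0.343, -0.002, -0.001]
ft_force: [-0.1, 0.6, -0.0]
grip_width: 0.703
clock: 20.0
position: [0.4717, -0.2108, 0.3317]
ee_rot: [0.939, 0.343, 0.001, -0.001]
ft_force: [-0.3, 0.7, -1.1]
grip_width: 0.698
[ 0.4717 -0.2108  0.3317] [-0.3147  0.6894 -1.1142] [-0.8804  0.0494  1.284   1.6091 -0.0507  1.5184 -0.464 ]
```

View pics/w16.png

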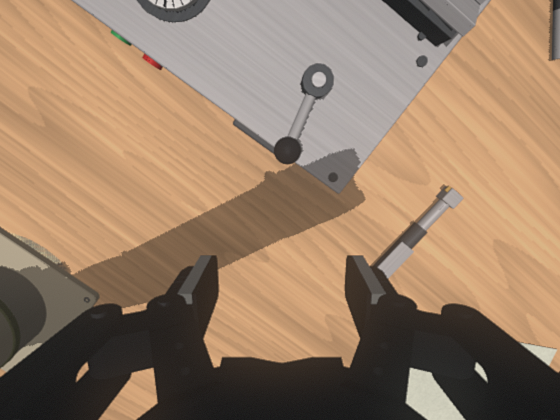

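View pics/s16.png

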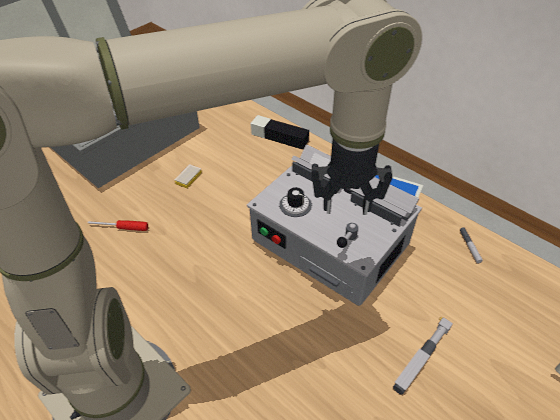

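```bash
python3 - <<'E'
from h import *
import pickle;o=pickle.load(open("o16.pkl","rb"))
b=rayz(o,(287,150),.198)[:2];h=rayz(o,(318.5,78.5),.205)[:2];d=b-[.5713,-.1676];print(b,h,np.linalg.norm(d),np.degrees(np.arctan2(d[1],d[0])))
s=cv2.imread("pics/s16.png")[175:225,265:330];cv2.imwrite("pics/s16c.png",cv2.resize(s,None,fx=10,fy=10,interpolation=2))
s=cv2.imread("pics/w16.png")[0:30,120:230];cv2.imwrite("pics/w16c.png",cv2.resize(s,None,fx=6,fy=6,interpolation=2))
E
```

```text
[ 0.509  -0.1846] [ 0.5685 -0.1668] 0.06463184594523107 -164.713054478888
```

View pics/s16c.png

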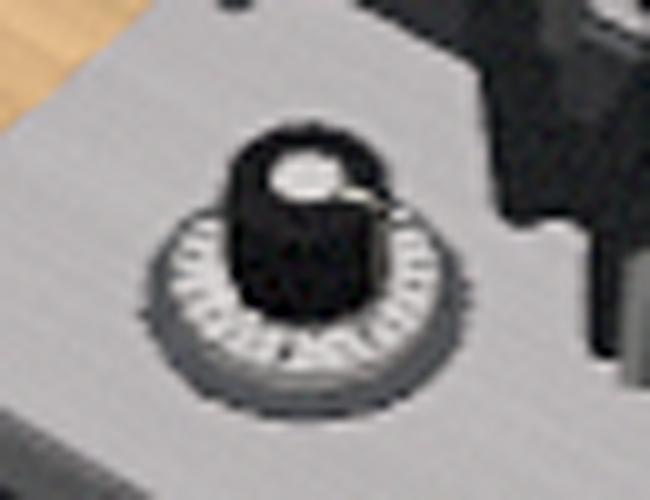

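```bash
python3 - <<'E'
from workcell import manip
print(manip.hand_in(), manip.get_obs()["clock"])
E
```

```text
the job is handed in; nothing more can be done
the job is handed in; nothing more can be done
```

The job is done and handed in, about 20 s into the 72 s allowed. No verdict was reported.

- **Dial to zero:** It started nine clicks from the stop. I turned it clockwise in two grasps, 75° then 60°. After letting go, the white line met the broad zero line. The zero line stayed within about 0.5° of its starting direction, or 0.25 mm at the mark, so the ring did not slip.
- **Five clicks back:** I turned it 75° counter-clockwise and let go. In the picture the white line stands on the fifth line from the broad line. A last, coarse side view after clamping agrees with this.
- **Clamp lever:** I swung it clockwise with the ball loosely held between the fingers. At the stop the force rose from about 3 N to 14 N and the lever moved no further. The lever had turned about 60° (1.04 rad) and stayed there after release. I did not read the joint value; 1.2 rad home is inferred from the hard stop.
- **End state:** The gripper is open, raised clear of the machine and touching nothing. I did not go near the bystanders and they look unmoved, but I did not measure them.

**Disagreement with the task text:** The fingertips did not stand 22 mm ahead of the reported tool point. In the images they were 5 to 10 mm behind it. My first attempt to grip the dial therefore closed in the air just above it, and I lowered the gripper about 25 mm and gripped again.

On one return to the dial the arm came back about 2 mm off centre, so I opened, re-centred and gripped again before turning.

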